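Dial open the standards cabinet

TASK

Unlock the small grey cabinet with the dial on its top: turn the dial right (clockwise) to 4, then left to 2, then right to 3, stopping for about a second with the pointer on each number. Leave the dial on 3 and pull the upper drawer about 8 cm open, then let go; keep the lower drawer shut and do not knock the things standing around.

Things in the scene. Friction and masses are not known exactly. Their poses are not given: they have to be found in the camera images.
- dial_grip (a point): Dial grip: black bar 54 long, 14 wide, 34 high on a metal disc 66 across (its top at height 144) amid a fixed white plate 144 across, on the cabinet's top, left of centre. The point is on the vertical dial axis, 170 above the table; bar at heights 142 to 176. x: along the bar to its pointer end (white line on top from axis to that end); z up. Turns with the dial (about 0.05 N m). All in mm.
- dial (a joint): Dial angle, rad; grows turning right (clockwise from above). Number k at k x 0.698: 2 = 1.396, 3 = 2.094, 4 = 2.793, each good to 0.14. On the white plate k black dots mark number k (dots 5 to 7 in an inner row), a long line 0; 0 is lower left seen from the drawers. Stops at 0 and 4.887; starts in 0.1 to 1.2; stays where left, no detents. It does not block the drawers; pull only after the 3.
- safe_drawer0_handle (a point): Middle of the upper drawer's handle: round level steel bar 11 mm thick, about 120 mm long, axis 35 mm in front of the drawer front (29 mm free gap), 95.5 mm above the table, 34.5 mm below the cabinet's top. x: into the cabinet, so the drawer pulls out along -x of this point; y along the bar; z up.
- safe_drawer0 (a joint): Opening of the upper drawer in m: 0 shut, stop at 0.126. Runs with about 1 N of friction and some damping, and stays where it is left.
- safe_drawer1 (a joint): Opening of the lower drawer in m, 0 shut. It has the same kind of handle below the upper one and must stay shut.
- safe: The grey cabinet, fixed to the table: 190 mm deep (x), 280 mm wide (y), 130 mm high, two white drawer fronts facing -x. Origin: centre of its underside; z up. Dial axis at x 8 mm, y +45 mm from the origin.
- jar: Small brown jar, 40 mm across, 45 mm high, standing on the cabinet's top at the right of the dial. Origin: centre of its underside. Leave it.
- beaker: Empty glass beaker, 66 mm across, 80 mm high, on the table left of the cabinet. Origin: centre of its underside. Leave it.
- flask: White plastic bottle, 64 mm across, 120 mm high, on the table right of the cabinet. Origin: centre of its underside. Leave it.
- vial: Small glass vial with a black cap, 28 mm across, 50 mm high, on the table left of the cabinet. Origin: centre of its underside. Leave it.

How it is judged (in metres and radians):
On the way, in this order (a step that is already met when the one before it is completed fails the run):
1. the dial is turned right and stands still on 4 (value of joint dial between 2.653 and 2.933 rad and velocity of joint dial between -0.12 and 0.12 rad/s), for 0.3 s.
2. the dial is turned back left and stands still on 2 (value of joint dial between 1.256 and 1.536 rad and velocity of joint dial between -0.12 and 0.12 rad/s), for 0.3 s.
3. the dial is turned right again and stands still on 3 (value of joint dial between 1.954 and 2.234 rad and velocity of joint dial between -0.12 and 0.12 rad/s), for 0.3 s.
4. the upper drawer is pulled open at least 6 cm (value of joint safe_drawer0 above 0.06 m), for 0.2 s.
At the end, for the whole second after the job is handed in: The upper drawer is at rest, open at least 60 mm; the dial stands still within 0.14 rad (8 degrees) of 3; the lower drawer is shut (under 8 mm) (all of step 3 and value of joint safe_drawer0 above 0.06 m and value of joint safe_drawer1 below 0.008 m and velocity of joint safe_drawer0 between -0.01 and 0.01 m/s); the robot touches nothing.
It fails at once if the upper drawer is pulled (over 12 mm) while the dial is not on 3 (over 0.2 rad off) (value of joint safe_drawer0 above 0.012 m and not (value of joint dial between 1.894 and 2.294 rad)).
It fails at once if the lower drawer is opened more than 12 mm (value of joint safe_drawer1 above 0.012 m).
It fails at once if a bystander is shifted more than 30 mm or knocked over (distance of any of jar, beaker, flask, vial from where it was at the start of the episode above 0.03 m or angle between any of jar, beaker, flask, vial's own z axis and vertical above 0.6 rad).
It also fails if it takes over 54 s, if anything falls off the work surface, if the arm or the gripper's body presses on something with over 40 N, if the wrist force passes 120 N, or if a joint passes its speed limit or range.

ROBOT

A 6-joint arm with a two-finger parallel gripper is mounted at the origin on the work surface. World frame = base frame: x ahead of the robot, y to its left, z up, the work surface at z = 0. Lengths are in m, angles in degrees, forces in N, time in s.
With the tool pointing down it reaches from about 0.225 to 0.875 m from the base axis. Payload 3.4 kg.
Tool frame: the origin (TCP) lies at the very end of the fingers, on their centre line; the grasp point (between the pads) lies 19 mm behind it; z points along the fingers, y is the line along which they close (so a half turn about z gives the same grasp; the last joint's range is limited). The gripper opens to 85 mm and grips with 20 to 120 N. Pads are 22 mm wide; open, the fingers measure 114 mm over their backs; the gripper's body (76 mm by 85 mm) begins 54 mm behind the grasp point. The pads swing forward as they close: fully open they stand 13 mm farther back than shut.
Start: joints at [60.562, 15.808, 86.224, -0, 77.962, -6.933], TCP at [0.22, 0.531, 0.231] pointing down, gripper open.
Joint ranges: [-165.64, 165.64], [-43.16, 119.46], [12.63, 154.43], [-67.54, 247.53], [6.08, 155.33], [-154.97, 154.97]. Speed limits (degrees/s): [147.25, 147.25, 180, 180, 180, 180].

INTERFACE

Orientations are given as a 3x3 rotation matrix whose columns are the frame's x, y, z axes.
In Python, from bench import ctrl gives the robot as it stands.
- The arm moves only by the shell command python3 nudge.py [FORCE], which reads ROWS from standard input. ROWS is a JSON list of rows, 1 to 12 of them, each written [[dx, dy, dz], [rx, ry, rz], opening]: dx, dy, dz in fractions of the full range, 1 being 75 cm, then a rotation vector rx, ry, rz in parts of the range, where 1.0 means 180 degrees, then the finger opening in m; each row is the pose to reach, as a shift and turn from the pose commanded when the command began, along the tool's axes at that moment; what a row does not reach only later rows make up. A row lasts 1/10 s, in which the tool goes at most 0.05 m and 8.59 degrees, less where a joint would pass 70% of its speed; a pose out of reach is approached as far as the arm can. The fingers move at their own pace and stop on an object; FORCE is the grip in N (left out, the last holds). Time passes only in rows, so rows that do not move let the fingers close. It prints the time, the measured TCP pose, the force, the opening and the grip force at its end. Input that does not fit is refused with a message, and nothing moves.
- ctrl.get_state(): the state, without advancing time (a new reading comes with each control period).
- ctrl.capture(name): name is "side" or "top"; returns the picture (384x512x3 uint8, red, green, blue); there is no depth.
- ctrl.camera_info(name): a dict with "camera_matrix" (3x3 intrinsics, pixels), "R" (3x3) and "t" (3): a world point X has camera coordinates R X + t. Camera axes: x right, y down, z forward; pixel columns grow to the right and rows downward; lengths in m; the calibration is good to about 2 mm. A picture is of the moment at which its call begins. camera_info takes no time and is no camera call.
- ctrl.hand_in(): hands the job in; it is judged then, once.
The state is a dict: "time": time; "joints": joint angles; "qd": joint speeds; "tau": joint torques, N m; "position": TCP position; "tool_rot": TCP orientation; "contact_force": force on the tool from outside, world axes, zero at the start; "torque": the same for the moment, N m; "opening": finger opening in m; "gripper_force": force on a finger pad.
Only numpy, scipy, OpenCV 4.12 (cv2) and the standard library are available. Lean on these libraries where they do the work, as an engineer would, in place of code of your own. Each camera call takes 0.05 s, during which the arm holds its last target. There are 200 camera calls.

## Working session

There is one attempt and no reset: what is moved stays moved. The work goes in short steps, Python scripts to look and compute and a shell command to move; the robot and the scene stay as the last step left them, time stands still between calls to the robot, and variables do not carry over. Pictures are saved under pics/ and viewed, at most 10 in all, crops included, and the job is handed in when it is done.

```bash
ls; mkdir -p pics; python3 - <<'E'
from bench import ctrl
import cv2,numpy as np
for n in("side","top"):
    im=ctrl.capture(n); cv2.imwrite(f"pics/{n}0.png",im[:,:,::-1])
    c=ctrl.camera_info(n); print(n,np.round(c["camera_matrix"],1).tolist(),np.round(c["R"],3).tolist(),np.round(c["t"],3), "pos",np.round(-np.array(c["R"]).T@c["t"],3))
s=ctrl.get_state(); print(s["time"],s["tool_rot"],s["position"])
E
```

```text
bench.py
nudge.py
pics
side [[369.9, 0.0, 251.0], [0.0, 369.9, 189.8], [0.0, 0.0, 1.0]] [[-0.754, -0.656, -0.015], [-0.493, 0.582, -0.646], [0.433, -0.48, -0.763]] [0.468 0.368 0.681] pos [0.24  0.42  0.764]
top [[412.8, 0.0, 250.1], [0.0, 412.8, 191.9], [0.0, 0.0, 1.0]] [[-0.025, -0.999, -0.026], [-0.984, 0.029, -0.177], [0.177, 0.021, -0.984]] [0.058 0.61  1.188] pos [0.391 0.016 1.278]
0.1 [[-9.23846658e-01  3.82761861e-01 -8.42919214e-04]
 [ 3.82762737e-01  9.23845436e-01 -1.51539926e-03]
 [ 1.98690028e-04 -1.72263461e-03 -9.99998497e-01]] [0.21985833 0.53077046 0.2305093 ]
```

View pics/top0.png

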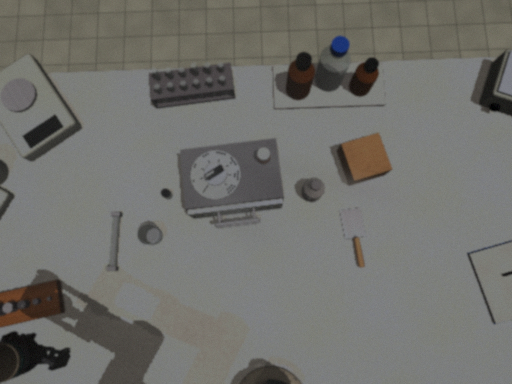

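View pics/side0.png

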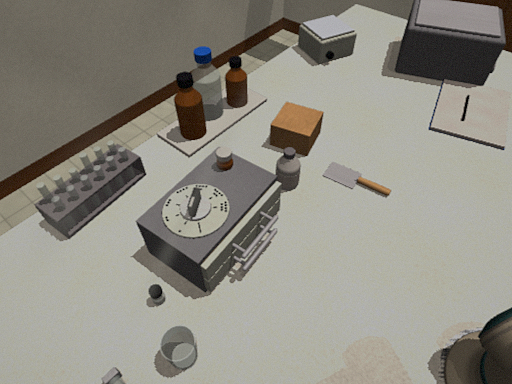

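The top view shows the cabinet at about cols 180–283, rows 140–215, with the dial near (215,174) and the handles near (236,215). In the side view the dial is near (195,208) and the handles near (258,235). I'll zoom in on both.

```bash
python3 - <<'E'
import cv2,numpy as np
a=cv2.imread("pics/top0.png")[145:235,175:290]; b=cv2.imread("pics/side0.png")[175:280,150:290]
a=cv2.resize(a,None,fx=5,fy=5,interpolation=cv2.INTER_CUBIC)
b=cv2.resize(b,None,fx=5,fy=5,interpolation=cv2.INTER_CUBIC)
cv2.imwrite("pics/ctop.png",a); cv2.imwrite("pics/cside.png",b)
E
```

```text
(no output)
```

View pics/ctop.png

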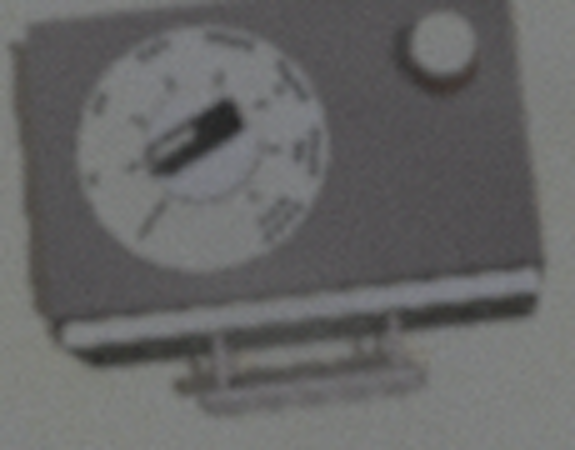

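View pics/cside.png

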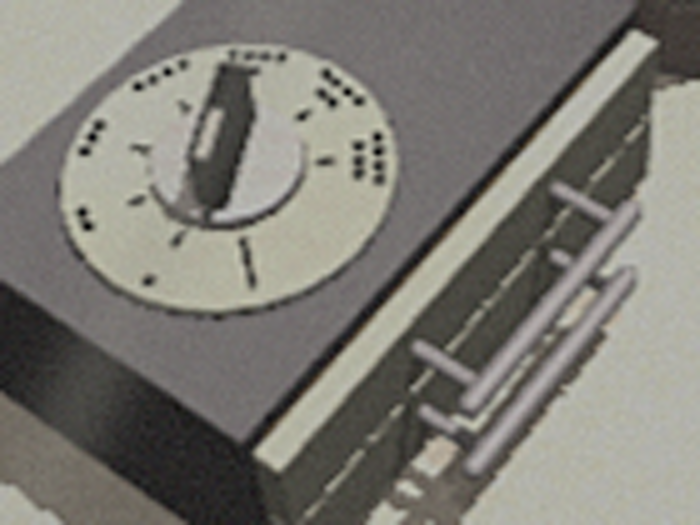

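The top crop shows the plate centre near (203,148), pointer to the lower left between the 0 line (150,220) and dot 1 (93,180). The upper handle bar runs from (205,405) to (420,378). In the side crop the upper handle runs from (470,398) to (632,210).

```bash
cat > h.py <<'E'
import cv2,numpy as np
from bench import ctrl
C={n:ctrl.camera_info(n) for n in("side","top")}
def ray(n,p):
    c=C[n];K=np.array(c["camera_matrix"]);R=np.array(c["R"]);t=np.array(c["t"])
    d=R.T@np.linalg.solve(K,[p[0],p[1],1]); return -R.T@t,d/np.linalg.norm(d)
def onz(n,p,z):
    o,d=ray(n,p); return o+d*(z-o[2])/d[2]
def tri(ps,pt):
    A=np.zeros((3,3));b=np.zeros(3);rs=[ray("side",ps),ray("top",pt)]
    for o,d in rs: M=np.eye(3)-np.outer(d,d);A+=M;b+=M@o
    X=np.linalg.solve(A,b); return X,[np.linalg.norm((np.eye(3)-np.outer(d,d))@(X-o)) for o,d in rs]
def proj(n,X):
    c=C[n];v=np.array(c["camera_matrix"])@(np.array(c["R"])@X+c["t"]); return v[:2]/v[2]
E
python3 - <<'E'
from h import *
np.set_printoptions(precision=4,suppress=True)
T=lambda p:np.array(p)/5+[175-.4,145-.4]; S=lambda p:np.array(p)/5+[150-.4,175-.4]
cen={}
for n,seed,box in(("top",(215,174),(185,145,245,203)),("side",(195,208),(155,178,236,243))):
    im=cv2.imread(f"pics/{n}0.png"); x0,y0,x1,y1=box
    g=cv2.cvtColor(im,cv2.COLOR_BGR2GRAY)[y0:y1,x0:x1]
    th,m=cv2.threshold(g,0,255,cv2.THRESH_OTSU)
    k,lab,st,ce=cv2.connectedComponentsWithStats(m)
    i=1+np.argmax([st[j,4] if st[j,0]>0 and st[j,1]>0 and st[j,0]+st[j,2]<x1-x0 else 0 for j in range(1,k)])
    cs,_=cv2.findContours((lab==i).astype(np.uint8),cv2.RETR_EXTERNAL,cv2.CHAIN_APPROX_NONE)
    c=cv2.convexHull(max(cs,key=cv2.contourArea)); 
    e=cv2.fitEllipse(c); cen[n]=np.array(e[0])+[x0,y0]; print(n,th,cen[n],e[1],e[2])
    h=c[:,0,:]+[x0,y0]; w=np.array([onz(n,p,.132)[:2] for p in h]); (cc,r)=cv2.minEnclosingCircle(w.astype(np.float32)); print(" circle z.132",cc,r)
P,res=tri(cen["side"],cen["top"]); print("plate",P,res)
L,r1=tri(S((470,398)),T((205,405))); Rr,r2=tri(S((632,210)),T((420,378)))
print("handle",L,r1,Rr,r2,(L+Rr)/2,np.linalg.norm(L-Rr))
# marks on plate, angles in world about P
def ang(n,p,z): v=onz(n,p,z)-P; return np.degrees(np.arctan2(v[1],v[0])),np.hypot(*v[:2])*1000
for nm,n,p in(("0t","top",T((150,220))),("0s","side",S((247,262))),("1t","top",T((93,180))),("1s","side",S((149,281)))): print(nm,ang(n,p,.132))
for z in(.17,.176): print("axis px",proj("top",[P[0],P[1],z]),(proj("top",np.r_[P[:2],z])-[174.6,144.6])*5,(proj("side",np.r_[P[:2],z])-[149.6,174.6])*5)
for nm,n,p in(("ptr t","top",T((155,160))),("tail t","top",T((238,105))),("tail s","side",S((240,72))),("ptr s","side",S((203,175)))): print(nm,ang(n,p,.176))
A=onz("top",T((60,335)),.13);B=onz("top",T((542,278)),.13);print("front edge top",A,B)
A=onz("side",S((262,450)),.13);B=onz("side",S((645,35)),.13);print("front edge side",A,B)
J=tri(np.array([224,153.]),T((440,42)));print("jar top",J)
E
```

```text
top 101.0 [215.0706 174.2955] (48.725791931152344, 50.25246047973633) 62.43559265136719
 circle z.132 (0.6526714563369751, 0.13868845999240875) 0.07227320224046707
side 137.0 [195.3376 209.8016] (52.066307067871094, 67.47028350830078) 78.19024658203125
 circle z.132 (0.6559880375862122, 0.13800619542598724) 0.07234741747379303
plate [0.6536 0.1396 0.1292] [np.float64(0.0012404217729973198), np.float64(0.0012404217729971505)]
handle [0.5104 0.1428 0.1048] [np.float64(0.002589723092265646), np.float64(0.0025897230922654795)] [0.5237 0.0196 0.0939] [np.float64(0.002629166910192473), np.float64(0.0026291669101923703)] [0.517  0.0812 0.0994] 0.1243975929221278
0t (np.float64(145.43981247408058), np.float64(51.3005101168667))
0s (np.float64(144.60652430924975), np.float64(47.90012350399884))
1t (np.float64(106.38666279026025), np.float64(64.1205460865179))
1s (np.float64(104.05285167906932), np.float64(62.362562900361226))
axis px [213.1746 170.7156] [192.8732 130.5781] [218.9    117.0514]
axis px [212.926  170.2192] [191.63  128.096] [216.9512 107.8871]
ptr t (np.float64(130.47104677205138), np.float64(26.66706619931565))
tail t (np.float64(-64.5310750740274), np.float64(28.45269524228401))
tail s (np.float64(-70.73392415854883), np.float64(20.806377147052256))
ptr s (np.float64(127.59650533350666), np.float64(34.72316727236769))
front edge top [0.5474 0.2201 0.13  ] [ 0.5719 -0.0519  0.13  ]
front edge side [0.548  0.2235 0.13  ] [ 0.5678 -0.0391  0.13  ]
jar top (array([0.6994, 0.0012, 0.1686]), [np.float64(0.0008444255721156532), np.float64(0.0008444255721154648)])
```

Careful with the scale: shifts go in shares of 75 cm and turns go in shares of 180 degrees. That gives: -0.551 m is -0.7347, -0.196 m is -0.2613, 34.5 degrees is 0.1917.

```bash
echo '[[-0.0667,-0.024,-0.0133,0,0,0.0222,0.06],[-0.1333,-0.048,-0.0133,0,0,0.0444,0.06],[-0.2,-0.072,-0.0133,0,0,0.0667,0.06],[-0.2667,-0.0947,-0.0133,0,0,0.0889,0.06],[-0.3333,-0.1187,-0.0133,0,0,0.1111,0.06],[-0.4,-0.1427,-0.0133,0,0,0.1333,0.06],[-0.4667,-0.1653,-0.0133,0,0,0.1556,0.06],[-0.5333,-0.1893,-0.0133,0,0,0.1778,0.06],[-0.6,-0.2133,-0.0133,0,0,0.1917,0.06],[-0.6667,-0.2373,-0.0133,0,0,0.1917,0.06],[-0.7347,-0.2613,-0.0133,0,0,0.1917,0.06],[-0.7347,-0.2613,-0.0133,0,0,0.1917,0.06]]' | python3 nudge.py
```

```text
refused: ROWS must be rows with the three-number parts in brackets of their own. Nothing was moved.
```

Refused on format, not on reach. It needs rows with the three-number parts in brackets of their own.

```bash
echo '[[[-0.0667,-0.024,-0.0133],[0,0,0.0222],0.06],[[-0.1333,-0.048,-0.0133],[0,0,0.0444],0.06],[[-0.2,-0.072,-0.0133],[0,0,0.0667],0.06],[[-0.2667,-0.0947,-0.0133],[0,0,0.0889],0.06],[[-0.3333,-0.1187,-0.0133],[0,0,0.1111],0.06],[[-0.4,-0.1427,-0.0133],[0,0,0.1333],0.06],[[-0.4667,-0.1653,-0.0133],[0,0,0.1556],0.06],[[-0.5333,-0.1893,-0.0133],[0,0,0.1778],0.06],[[-0.6,-0.2133,-0.0133],[0,0,0.1917],0.06],[[-0.6667,-0.2373,-0.0133],[0,0,0.1917],0.06],[[-0.7347,-0.2613,-0.0133],[0,0,0.1917],0.06],[[-0.7347,-0.2613,-0.0133],[0,0,0.1917],0.06]]' | python3 nudge.py
cat > st.py <<'E'
from h import *
import sys
np.set_printoptions(precision=4,suppress=True)
s=ctrl.get_state();R=np.array(s["tool_rot"]);print("t",s["time"],"pos",np.array(s["position"]),"yaw_y",np.degrees(np.arctan2(R[1,1],R[0,1])),"q6",s["joints"][5],"F",np.array(s["contact_force"]),"open",s["opening"])
if len(sys.argv)>1: print("to go, tool axes:",R.T@(np.array(list(map(float,sys.argv[1:4])))-s["position"]))
E
python3 st.py .654 .1388 .151
```

```text
time: 1.3
position: [0.6561, 0.1364, 0.2404]
tool_rot: [[-0.543, 0.84, -0.0], [0.84, 0.543, -0.001], [-0.001, -0.001, -1.0]]
contact_force: [-0.1, -0.3, 0.2]
opening: 0.0599
gripper_force: 0.0
t 1.3 pos [0.6561 0.1364 0.2404] yaw_y 32.88543979485789 q6 -27.054762945267164 F [-0.1454 -0.2848  0.1958] open 0.05994876867887973
to go, tool axes: [ 0.0032 -0.0004  0.0894]
```

Scaled: 0.088 m is 0.1173, 0.075 m is 0.1.

```bash
echo '[[[0.004,0,0.04],[0,0,0],0.06],[[0.004,0,0.08],[0,0,0],0.06],[[0.004,0,0.1],[0,0,0],0.06],[[0.004,0,0.1173],[0,0,0],0.06],[[0.004,0,0.1173],[0,0,0],0.06],[[0.004,0,0.1173],[0,0,0],0.06]]' | python3 nudge.py
python3 st.py .654 .1388 .151; python3 -c "
from h import *
a=ctrl.capture('side')[150:270,130:290,::-1];b=ctrl.capture('top')[120:240,150:310,::-1]
cv2.imwrite('pics/g1.png',cv2.resize(np.vstack([a,b]),None,fx=2.5,fy=2.5,interpolation=cv2.INTER_CUBIC))"
```

```text
time: 1.9
position: [0.6528, 0.1419, 0.1536]
tool_rot: [[-0.545, 0.839, 0.001], [0.839, 0.545, 0.0], [-0.0, 0.001, -1.0]]
contact_force: [-0.9, 0.1, 1.1]
opening: 0.0602
gripper_force: 0.0
t 1.9 pos [0.6528 0.1419 0.1536] yaw_y 33.005078319503966 q6 -26.70555682675054 F [-0.9164  0.1024  1.096 ] open 0.06015578600507205
to go, tool axes: [-0.0033 -0.0007  0.0026]
```

View pics/g1.png

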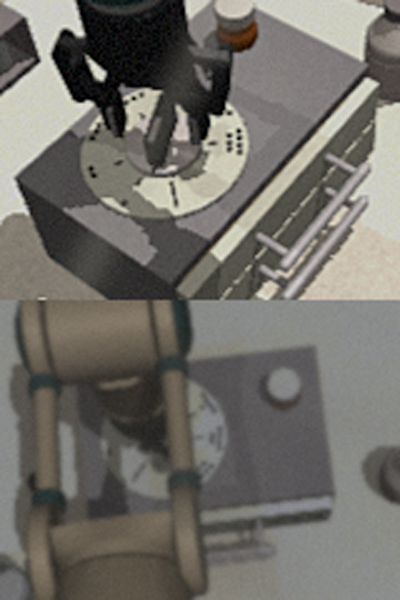

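The side view (upper half) shows the fingers straddling the bar at about (155,140), aligned across it. The jar is clear. I'll remove the 3 mm shift, go 2 mm lower and close.

Scaled: -0.003 m is -0.004, 0.002 m is 0.0027.

```bash
echo '[[[-0.004,-0.0013,0.0027],[0,0,0],0.06],[[-0.004,-0.0013,0.0027],[0,0,0],0],[[-0.004,-0.0013,0.0027],[0,0,0],0],[[-0.004,-0.0013,0.0027],[0,0,0],0],[[-0.004,-0.0013,0.0027],[0,0,0],0],[[-0.004,-0.0013,0.0027],[0,0,0],0],[[-0.004,-0.0013,0.0027],[0,0,0],0],[[-0.004,-0.0013,0.0027],[0,0,0],0]]' | python3 nudge.py 40
python3 st.py .654 .1388 .151
```

```text
time: 2.8
position: [0.6536, 0.1389, 0.1517]
tool_rot: [[-0.545, 0.839, 0.001], [0.839, 0.545, 0.0], [-0.0, 0.001, -1.0]]
contact_force: [0.2, 1.4, 2.7]
opening: 0.0131
gripper_force: 41.4
t 2.8 pos [0.6536 0.1389 0.1517] yaw_y 32.99840407132224 q6 -26.975428062598766 F [0.2234 1.4107 2.6572] open 0.013072512152891827
to go, tool axes: [-0.0003  0.0002  0.0007]
```

Scaled: 69 degrees is 0.3833.

```bash
echo '[[[0,0,0],[0,0,0.0222],0],[[0,0,0],[0,0,0.0611],0],[[0,0,0],[0,0,0.1],0],[[0,0,0],[0,0,0.1389],0],[[0,0,0],[0,0,0.1778],0],[[0,0,0],[0,0,0.2167],0],[[0,0,0],[0,0,0.2556],0],[[0,0,0],[0,0,0.2944],0],[[0,0,0],[0,0,0.3278],0],[[0,0,0],[0,0,0.3611],0],[[0,0,0],[0,0,0.3833],0],[[0,0,0],[0,0,0.3833],0]]' | python3 nudge.py
python3 st.py|grep yaw
echo '[[[0,0,0],[0,0,0.0222],0],[[0,0,0],[0,0,0.0611],0],[[0,0,0],[0,0,0.1],0],[[0,0,0],[0,0,0.1389],0],[[0,0,0],[0,0,0.1778],0],[[0,0,0],[0,0,0.2167],0],[[0,0,0],[0,0,0.2556],0],[[0,0,0],[0,0,0.2944],0],[[0,0,0],[0,0,0.3278],0],[[0,0,0],[0,0,0.3611],0],[[0,0,0],[0,0,0.3833],0],[[0,0,0],[0,0,0.3833],0]]' | python3 nudge.py
python3 st.py .654 .1388 .151;python3 -c "
from h import *
a=ctrl.capture('side')[160:260,140:270,::-1]
cv2.imwrite('pics/g2.png',cv2.resize(a,None,fx=5,fy=5,interpolation=cv2.INTER_CUBIC))"
```

```text
time: 4.0
position: [0.6537, 0.1389, 0.1517]
tool_rot: [[0.588, 0.809, 0.001], [0.809, -0.588, 0.0], [0.001, 0.001, -1.0]]
contact_force: [1.0, 0.9, 2.3]
opening: 0.013
gripper_force: 41.4
t 4.0 pos [0.6537 0.1389 0.1517] yaw_y -36.002062293093935 q6 42.02105617804543 F [1.0253 0.8872 2.3319] open 0.012994544568614246
time: 5.2
position: [0.6538, 0.1389, 0.1517]
tool_rot: [[0.966, -0.258, 0.001], [-0.258, -0.966, 0.0], [0.001, -0.001, -1.0]]
contact_force: [1.7, 0.8, 2.4]
opening: 0.013
gripper_force: 41.5
t 5.2 pos [0.6538 0.1389 0.1517] yaw_y -104.92340307268769 q6 110.94237061201098 F [1.7326 0.7546 2.3606] open 0.013042674908362124
to go, tool axes: [0.0003 0.     0.0007]
```

View pics/g2.png

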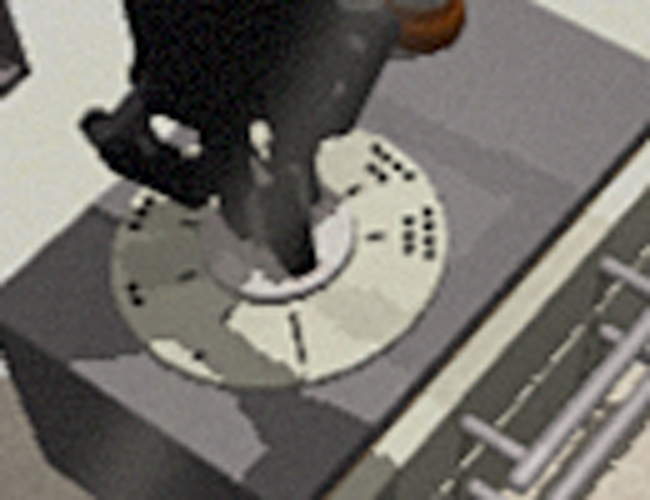

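The dial is gripped, and the tail end of the bar shows at (300,270), between the 0 line (297,338) and the 7 dots. That is opposite 4, as expected. I'll hold for a second, then turn left 80° to 2.

Scaled: -80 degrees is -0.4444.

```bash
R='0'; echo '[[[0,0,0],[0,0,0],0],[[0,0,0],[0,0,0],0],[[0,0,0],[0,0,0],0],[[0,0,0],[0,0,0],0],[[0,0,0],[0,0,0],0],[[0,0,0],[0,0,0],0],[[0,0,0],[0,0,0],0],[[0,0,0],[0,0,0],0],[[0,0,0],[0,0,0],0],[[0,0,0],[0,0,0],0]]' | python3 nudge.py >/dev/null
echo '[[[0,0,0],[0,0,-0.0222],0],[[0,0,0],[0,0,-0.0667],0],[[0,0,0],[0,0,-0.1111],0],[[0,0,0],[0,0,-0.1556],0],[[0,0,0],[0,0,-0.2],0],[[0,0,0],[0,0,-0.2444],0],[[0,0,0],[0,0,-0.2889],0],[[0,0,0],[0,0,-0.3333],0],[[0,0,0],[0,0,-0.3778],0],[[0,0,0],[0,0,-0.4167],0],[[0,0,0],[0,0,-0.4444],0],[[0,0,0],[0,0,-0.4444],0]]' | python3 nudge.py >/dev/null
echo '[[[0,0,0],[0,0,0],0],[[0,0,0],[0,0,0],0],[[0,0,0],[0,0,0],0],[[0,0,0],[0,0,0],0],[[0,0,0],[0,0,0],0],[[0,0,0],[0,0,0],0],[[0,0,0],[0,0,0],0],[[0,0,0],[0,0,0],0],[[0,0,0],[0,0,0],0],[[0,0,0],[0,0,0],0]]' | python3 nudge.py >/dev/null; python3 st.py
echo '[[[0,0,0],[0,0,0.0222],0],[[0,0,0],[0,0,0.0611],0],[[0,0,0],[0,0,0.1],0],[[0,0,0],[0,0,0.1389],0],[[0,0,0],[0,0,0.1778],0],[[0,0,0],[0,0,0.2056],0],[[0,0,0],[0,0,0.2222],0],[[0,0,0],[0,0,0.2222],0]]' | python3 nudge.py >/dev/null
echo '[[[0,0,0],[0,0,0],0],[[0,0,0],[0,0,0],0],[[0,0,0],[0,0,0],0],[[0,0,0],[0,0,0],0],[[0,0,0],[0,0,0],0],[[0,0,0],[0,0,0],0],[[0,0,0],[0,0,0],0],[[0,0,0],[0,0,0],0],[[0,0,0],[0,0,0],0],[[0,0,0],[0,0,0],0]]' | python3 nudge.py >/dev/null; python3 st.py
```

```text
t 8.45 pos [0.6537 0.1389 0.1517] yaw_y -25.00470399902986 q6 31.022423342915342 F [2.4346 3.0926 5.9515] open 0.013269502613261874
t 10.25 pos [0.6537 0.1389 0.1517] yaw_y -65.01857119463517 q6 71.03313179247387 F [1.986  1.4092 5.0338] open 0.013436327096174207
```

Scaled: -0.08 m is -0.1067, -0.05 m is -0.0667.

```bash
echo '[[[0,0,0],[0,0,0],0.05],[[0,0,0],[0,0,0],0.05],[[0,0,0],[0,0,0],0.05],[[0,0,0],[0,0,0],0.05],[[0,0,0],[0,0,0],0.05],[[0,0,-0.0267],[0,0,0],0.05],[[0,0,-0.0667],[0,0,0],0.05],[[0,0,-0.1067],[0,0,0],0.05],[[0,0,-0.1067],[0,0,0],0.05]]' | python3 nudge.py
echo '[[[-0.04,-0.0013,-0.1067],[0,0,-0.0389],0.026],[[-0.08,-0.0027,-0.1067],[0,0,-0.0778],0.026],[[-0.12,-0.004,-0.1067],[0,0,-0.1167],0.026],[[-0.16,-0.0053,-0.1067],[0,0,-0.1556],0.026],[[-0.196,-0.0067,-0.1067],[0,0,-0.1944],0.026],[[-0.196,-0.0067,-0.1067],[0,0,-0.2333],0.026],[[-0.196,-0.0067,-0.1067],[0,0,-0.2722],0.026],[[-0.196,-0.0067,-0.1067],[0,0,-0.3111],0.026],[[-0.196,-0.0067,-0.1067],[0,0,-0.35],0.026],[[-0.196,-0.0067,-0.1067],[0,0,-0.3889],0.026],[[-0.196,-0.0067,-0.1067],[0,0,-0.3889],0.026],[[-0.196,-0.0067,-0.1067],[0,0,-0.3889],0.026]]' | python3 nudge.py >/dev/null
python3 st.py .518 .0813 .0765;python3 -c "
from h import *
a=ctrl.capture('side')[150:270,140:290,::-1]
cv2.imwrite('pics/g3.png',cv2.resize(a,None,fx=5,fy=5,interpolation=cv2.INTER_CUBIC))"
```

```text
time: 11.15
position: [0.6557, 0.139, 0.2365]
tool_rot: [[0.906, 0.423, 0.009], [0.423, -0.906, 0.001], [0.009, 0.003, -1.0]]
contact_force: [0.3, 0.2, 0.5]
opening: 0.0499
gripper_force: 0.0
t 12.35 pos [0.5176 0.0811 0.3108] yaw_y 4.846369257920679 q6 -3.5576134330662055 F [-0.3978  1.0053 -0.1265] open 0.025967872769838057
to go, tool axes: [0.0002 0.0006 0.2343]
```

View pics/g3.png

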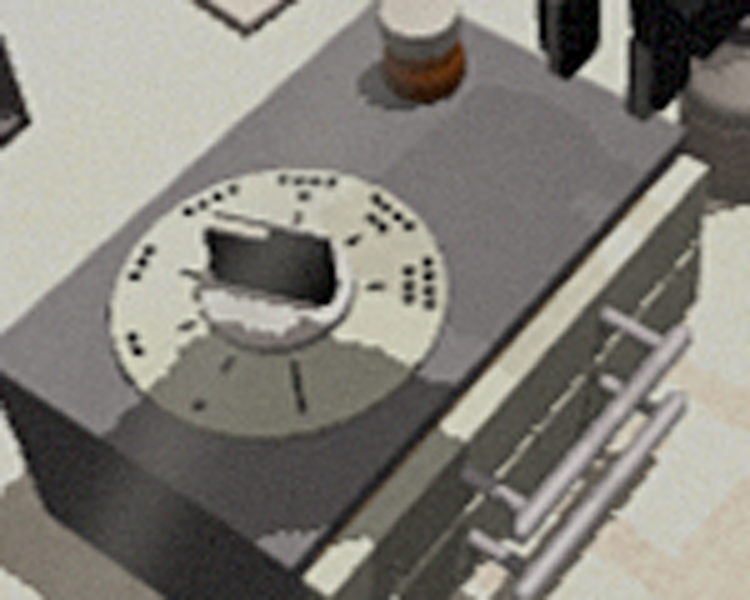

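The pointer's white line runs from (268,235) to (215,215), and the upper handle from (523,525) to (685,335) in the crop. I'll check both numerically.

```bash
python3 - <<'E'
from h import *
S=lambda p:np.array(p)/5+[139.6,149.6]
f=lambda a,b,z:(lambda v:np.degrees(np.arctan2(v[1],v[0])))(onz("side",S(b),z)-onz("side",S(a),z))
print("pointer line",f((268,235),(215,215),.176),"top edge",f((334,240),(208,233),.176),"bottom edge",f((330,305),(210,285),.145))
for z in (.0955,):
    a=onz("side",S((523,525)),z);b=onz("side",S((685,335)),z);print(a,b,(a+b)/2,np.linalg.norm(a-b))
    # top view, at start
    T=lambda p:np.array(p)/5+[174.6,144.6]
    a=onz("top",T((205,405)),z);b=onz("top",T((420,378)),z);print(a,b,(a+b)/2,np.linalg.norm(a-b))
E
```

```text
pointer line 15.607089481122836 top edge 36.260929874717675 bottom edge 28.827918047382447
[0.5150275 0.1399568 0.0955   ] [0.52441867 0.02077846 0.0955    ] [0.51972308 0.08036763 0.0955    ] 0.11954777212289858
[0.50907295 0.14244786 0.0955    ] [0.52119057 0.01837464 0.0955    ] [0.51513176 0.08041125 0.0955    ] 0.12466354679008436
```

The dial angle agrees with 3 (mean about 25°). The handle is at about (0.5185, 0.081). Descending.

Scaled: 0.2 m is 0.2667, 0.185 m is 0.2467.

```bash
echo '[[[0,0.0013,0.0533],[0,0,0],0.026],[[0,0.0013,0.1067],[0,0,0],0.026],[[0,0.0013,0.16],[0,0,0],0.026],[[0,0.0013,0.2133],[0,0,0],0.026],[[0,0.0013,0.2467],[0,0,0],0.026],[[0,0.0013,0.2667],[0,0,0],0.026],[[0,0.0013,0.2667],[0,0,0],0.026],[[0,0.0013,0.2667],[0,0,0],0.026]]' | python3 nudge.py >/dev/null
python3 st.py .5185 .0812 .0775;python3 -c "
from h import *
a=ctrl.capture('side')[190:290,200:320,::-1];b=ctrl.capture('top')[160:260,180:300,::-1]
cv2.imwrite('pics/g4.png',cv2.resize(np.hstack([a,b]),None,fx=3.3,fy=3.3,interpolation=cv2.INTER_CUBIC))"
```

```text
t 13.2 pos [0.5192 0.0812 0.1115] yaw_y 4.951173210390202 q6 -3.649560237243522 F [1.1001 0.3073 0.0502] open 0.025951802693101236
to go, tool axes: [ 0.     -0.0007  0.034 ]
```

View pics/g4.png

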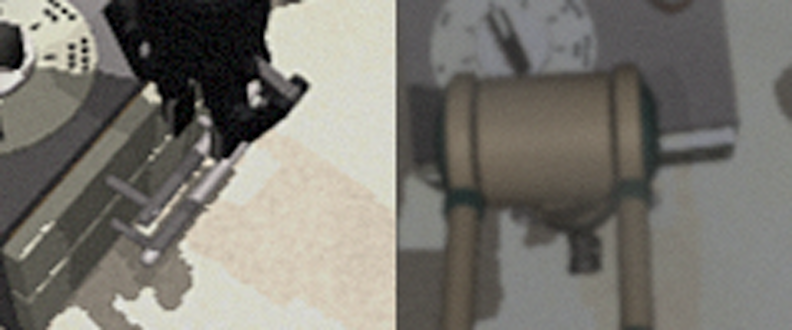

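The fingers at (185,110) and (230,130) straddle the upper bar. The dial pointer in the top view points up and slightly left, as it should on 3. I'll go down, close, and check the force.

Scaled: 0.034 m is 0.0453, 0.028 m is 0.0373.

```bash
echo '[[[0,0,0.0133],[0,0,0],0.026],[[0,0,0.0267],[0,0,0],0.026],[[0,0,0.0373],[0,0,0],0.026],[[0,0,0.0453],[0,0,0],0.026],[[0,0,0.0453],[0,0,0],0.026],[[0,0,0.0453],[0,0,0],0.026]]' | python3 nudge.py >/dev/null;python3 st.py
echo '[[[0,0,0],[0,0,0],0],[[0,0,0],[0,0,0],0],[[0,0,0],[0,0,0],0],[[0,0,0],[0,0,0],0],[[0,0,0],[0,0,0],0],[[0,0,0],[0,0,0],0]]' | python3 nudge.py 40 >/dev/null;python3 st.py
```

```text
t 13.9 pos [0.5189 0.0812 0.0771] yaw_y 4.993936650213033 q6 -3.6943628071076904 F [-0.0686 -0.2374 -0.0161] open 0.025958722569395774
t 14.5 pos [0.5195 0.0812 0.0777] yaw_y 4.994928207619663 q6 -3.6986320534210337 F [ 1.3422 -0.425   1.7992] open 0.009357994756526078
```

Scaled: -0.082 m is -0.1093, -0.076 m is -0.1013.

```bash
echo '[[[0,-0.008,0],[0,0,0],0],[[0,-0.02,0],[0,0,0],0],[[0,-0.032,0],[0,0,0],0],[[0,-0.044,0],[0,0,0],0],[[0,-0.056,0],[0,0,0],0],[[0,-0.068,0],[0,0,0],0],[[0,-0.08,0],[0,0,0],0],[[0,-0.0907,0],[0,0,0],0],[[0,-0.1013,0],[0,0,0],0],[[0,-0.1093,0],[0,0,0],0],[[0,-0.1093,0],[0,0,0],0],[[0,-0.1093,0],[0,0,0],0]]' | python3 nudge.py ;python3 st.py
echo '[[[0,0,0],[0,0,0],0],[[0,0,0],[0,0,0],0],[[0,0,0],[0,0,0],0],[[0,0,0],[0,0,0],0.03],[[0,0,0],[0,0,0],0.03],[[0,0,0],[0,0,0],0.03],[[0,0,0],[0,0,0],0.03],[[0,0,-0.0267],[0,0,0],0.03],[[0,0,-0.0667],[0,0,0],0.03],[[0,0,-0.12],[0,0,0],0.03],[[0,0,-0.1733],[0,0,0],0.03],[[0,0,-0.2],[0,0,0],0.03]]' | python3 nudge.py >/dev/null
echo '[[[-0.04,-0.04,0],[0,0,0],0.03],[[-0.08,-0.08,0],[0,0,0],0.03],[[-0.1333,-0.12,0],[0,0,0],0.03],[[-0.1333,-0.1333,0],[0,0,0],0.03],[[-0.1333,-0.1333,0],[0,0,0],0.03],[[-0.1333,-0.1333,0],[0,0,0],0.03]]' | python3 nudge.py>/dev/null; python3 st.py;python3 -c "
from h import *
a=ctrl.capture('side')[140:300,120:320,::-1]
cv2.imwrite('pics/g5.png',cv2.resize(a,None,fx=3.6,fy=3.6,interpolation=cv2.INTER_CUBIC))"
```

```text
time: 15.7
position: [0.4356, 0.0735, 0.0776]
tool_rot: [[-0.088, 0.996, -0.002], [0.996, 0.088, -0.001], [-0.001, -0.002, -1.0]]
contact_force: [-0.7, -2.6, 8.0]
opening: 0.0095
gripper_force: 40.1
t 15.7 pos [0.4356 0.0735 0.0776] yaw_y 5.02818386945736 q6 -4.392082707102728 F [-0.6906 -2.5941  8.0152] open 0.009487851450472172
t 17.5 pos [ 0.3469 -0.0337  0.2274] yaw_y 4.98905559235676 q6 -22.106846586478213 F [-0.0804  0.5412 -0.882 ] open 0.03022120833790657
```

View pics/g5.png

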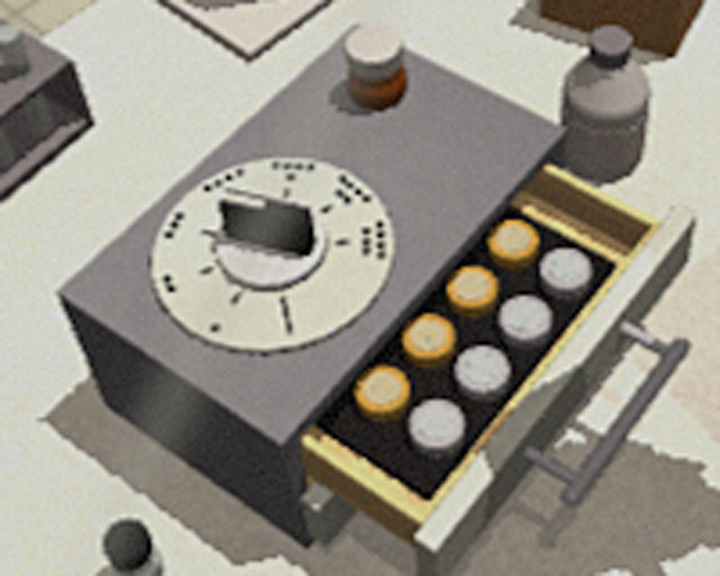

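The upper drawer is open about 8 cm, with its front edge from about (425,535) to (690,215). The dial is still on 3, the jar, bottle and vial are standing, the lower drawer's front is hidden but was not touched, and the arm is clear.

```bash
echo '[[[0,0,0],[0,0,0],0.03],[[0,0,0],[0,0,0],0.03],[[0,0,0],[0,0,0],0.03]]' | python3 nudge.py >/dev/null; python3 -c "
from bench import ctrl
print(ctrl.hand_in())"
```

```text
the job is handed in; nothing more can be done
None
```

I turned the dial to 4, then 2, then 3 with about a second's stop at each, pulled the upper drawer about 8 cm open, let go, and handed the job in with the arm clear. The hand-in gave no verdict; the last picture shows the dial on 3 and the jar, bottle and vial standing, but not the beaker or the lower drawer's front, neither of which I touched.

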